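# Snap the food tub's end clips shut

### The job

The larger food tub has its lid on, but the hinged clips at its two ends are standing open. With the fingertips, fold each clip down over the rim and press it in until its hooked edge snaps under the rim lip and the clip stays flat against the tub. Only push: pick nothing up, keep the tub standing where it is, and leave the other things on the ledge alone.

Things in the scene. Friction and masses are not known exactly. Their poses are not given: they have to be found in the camera images.
- tub: The larger food tub: white, 135 x 200 x 108 mm, flat grey lid seated, a grey hinged clip at each short end (clip_a at +y, clip_b at -y). Full and heavy (about 2 kg), loose; a level push of about 8 N or more slides it. Origin under its centre; x across its short side, y along its long side, z up.
- clip_a (a joint): Hinge of the clip at the tub's +y end, rad: 0 = hangs straight down, shut; 1.57 = level outward; more = up and out. Starts 1.5 to 2.4. Slightly stiff: above about 0.6 it stays where left, below it springs back there unless snapped. Its hook meets the rim lip at 0.4, passes at about 0.2 (some 5 N at the free end), then jumps to 0 (within 0.02) and stays.
- clip_b (a joint): Hinge of the clip at the tub's -y end, rad: 0 = hangs straight down, shut; 1.57 = level outward; more = up and out. Starts 1.5 to 2.4. Slightly stiff: above about 0.6 it stays where left, below it springs back there unless snapped. Its hook meets the rim lip at 0.4, passes at about 0.2 (some 5 N at the free end), then jumps to 0 (within 0.02) and stays.
- clip_a_hinge (a point): Middle of clip_a's level hinge line, which runs along the tub's x (point at tub y +100, z 101 mm). Clip: grey plate 70 mm wide, 34 long, 3 thick, free end flared out as a finger lip; shut, its outer face hangs 5 mm outside the hinge line, free end 66 mm above the ledge. A hook inside, 19 mm from the hinge, goes under the tub's rim lip. Free finger room outside.
- clip_b_hinge (a point): Middle of clip_b's level hinge line, which runs along the tub's x (point at tub y -100, z 101 mm). Clip: grey plate 70 mm wide, 34 long, 3 thick, free end flared out as a finger lip; shut, its outer face hangs 5 mm outside the hinge line, free end 66 mm above the ledge. A hook inside, 19 mm from the hinge, goes under the tub's rim lip. Free finger room outside.
- mug: A plain white ceramic mug, 78 mm across and 80 mm tall, standing upright behind the tub; origin under its centre. A bystander.
- small_tub: A smaller food tub of the same make with both of its clips already shut, 104 x 130 x 58 mm; origin under its centre. A bystander, loose.
- scoop: A yellow plastic scoop about 170 mm long and 38 mm high, lying on the robot's side of the large tub; origin under its middle. A bystander, loose and light.
- saucer: A ceramic saucer, 144 mm across, 20 mm high; origin under its centre. A bystander.
- pot_lid: A domed aluminium pot lid, 200 mm across, with a black knob, 52 mm high in all; origin under its centre. A bystander.
- pump_bottle: A clear bottle with a closed press-button pump top, 72 mm across, 180 mm tall, the tallest loose thing here; origin under its centre. A bystander.
- brush: A wooden scrubbing brush lying bristles down, 58 x 150 x 42 mm; origin under its centre. A bystander.

How it is judged:
By the outcome, as a careful person would: the job done as asked, in the order asked, and still so for the second after the job is handed in, with the robot touching nothing.
It also fails if it takes over 45 s, if anything falls off the work surface, if the arm or the gripper's body presses on something with over 40 N, if the wrist force passes 120 N, or if a joint passes its speed limit or range.

### The arm

A 6-joint arm with a two-finger parallel gripper is mounted at the origin on the work surface. World frame = base frame: x ahead of the robot, y to its left, z up, the work surface at z = 0. Lengths are in mm, angles in rad, forces in N, time in s.
With the tool pointing down it reaches from about 275 to 825 mm from the base axis. Payload 5.2 kg.
Tool frame: the origin (TCP) lies midway between the tips of the shut fingers; the grasp point (between the pads) lies 19 mm behind it; z points along the fingers, y is the direction in which the jaws open and shut (so a half turn about z gives the same grasp; the last joint's range is limited). The gripper opens to 93 mm and grips with 3 to 60 N. Pads are 15 mm wide; open, the fingers measure 128 mm over their backs; the gripper's body (75 mm by 188 mm) begins 65 mm behind the grasp point.
Start: joints at [-1.309, 0.259, 1.535, -0, 1.348, -0.203], TCP at [246.555, -491.646, 218.653] pointing down, gripper open.
Joint ranges: [-3.14, 3.14], [-0.91, 2.08], [0.19, 2.58], [-1.22, 4.36], [0.22, 2.71], [-3.12, 3.12]. Speed limits (rad/s): [2.57, 2.57, 3.14, 3.14, 3.14, 3.14].

### API

Orientations are given as a unit quaternion [x, y, z, w].
In Python, from cell import bot, viewer, ticket gives the robot as it stands. The module is installed in compiled form; this text tells all that it offers.
- The arm moves only by the shell command python3 -m inch 'ROWS' [FORCE]. ROWS is JSON, a list of rows, each a list of 5 numbers: the shift along the world's x, y, z in mm, then the turn about the world's z in degrees, then the opening, from -1 (shut) to 1 (fully open). A call has 1 to 12 rows; each row is the pose to reach, as a shift and turn from the pose measured when the call began; what a row does not reach only later rows make up. A row lasts 1/10 s, in which the tool goes at most 50 mm and 8.59 degrees, less where a joint would pass 70% of its speed; a pose out of reach is approached as far as the arm can. A call with a gripper value outside its range is refused whole. The fingers move at their own pace and stop on an object; FORCE is the grip in N (left out, the last holds). Time passes only in rows, so rows that repeat a pose let the fingers close. It gives the time, the measured TCP pose, the force and the opening at its end, in the units of the state.
- bot.observe(): the state, without advancing time (a new reading comes with each control period).
- viewer.read_camera(name): name is "scene" or "side" or "wrist"; returns (picture, depth): 480x640x3 uint8, blue, green, red; 480x640 float32, mm along the optical axis (not along the pixel's ray), 0 where there is no reading.
- viewer.get_calibration(name): a dict with "fx", "fy", "cx", "cy" (pixels), "position" and "orientation" of the camera in the world. Camera axes: x right, y up, looking along -z (the intrinsics and any distortion apply to the point x, -y, -z); pixel columns grow to the right and rows downward; lengths in mm; the calibration is good to about 2 mm. The wrist camera is an equidistant fisheye: a pixel r from the principal point sees the ray r / f radians off the axis. A picture is of the moment at which its call begins: read the wrist's pose just before it. get_calibration takes no time and is no camera call; for the wrist camera it gives the pose at the moment of the call.
- ticket.hand_in(): hands the job in, once; it reports no verdict.
The state is a dict: "clock": time; "qpos": joint angles; "dq": joint speeds; "joint_torque": joint torques, N m; "tcp_pos": TCP position; "tcp_rot": TCP orientation; "force": force on the tool from outside, world axes, zero at the start; "moment": the same for the moment, N m; "finger_gap": opening from 0.0 (shut) to 1.0 (fully open).
Only numpy, scipy, OpenCV 4.12 (cv2) and the standard library are available. Lean on these libraries where they do the work, as an engineer would, in place of code of your own. Each camera call takes 0.05 s, during which the arm holds its last target.

## Working session

There is one attempt and no reset: what is moved stays moved. The work goes in short steps, Python scripts to look and compute and a shell command to move; the robot and the scene stay as the last step left them, time stands still between calls to the robot, and variables do not carry over. Pictures are saved under pics/ and viewed, and the job is handed in when it is done.

```bash
mkdir -p pics; python3 - <<'E'
from cell import bot, viewer
import cv2,numpy as np
s=bot.observe();print(s)
for n in ["scene","side","wrist"]:
    p,d=viewer.read_camera(n);cv2.imwrite(f"pics/{n}0.png",p);np.save(f"pics/{n}0.npy",d);print(n,viewer.get_calibration(n))
E
```

```text
{'clock': 0.0, 'qpos': array([-1.30880324e+00,  2.59342431e-01,  1.53607601e+00, -2.07000317e-05,
        1.34799847e+00, -2.02777817e-01]), 'dq': array([-1.69567450e-03,  1.69034056e-03, -1.44002057e-03,  2.07212925e-04,
       -3.36777509e-05,  1.08127046e-03]), 'joint_torque': array([ 2.40938942e-03, -4.37297809e+01, -2.83997977e+01,  7.20188068e-02,
        4.12342732e-02, -1.56324213e-04]), 'tcp_pos': array([ 246.40038912, -491.10629687,  217.820856  ]), 'tcp_rot': array([ 9.73118862e-01,  2.30301648e-01, -3.70897941e-05, -9.11432950e-04]), 'force': array([ 0.33745057, -0.15972209,  0.40736986]), 'moment': array([-0.02430287,  0.02029715, -0.01618294]), 'finger_gap': 1.0026174181640073}
scene {'fx': 548.3674391447965, 'fy': 548.3674391447965, 'cx': 317.89245917987824, 'cy': 237.7593065480955, 'position': array([1313.04909449, -502.71544186, 1056.379412  ]), 'orientation': array([0.32351343, 0.17627314, 0.42942863, 0.82453495])}
side {'fx': 569.7052234674837, 'fy': 569.7052234674837, 'cx': 330.4523967645199, 'cy': 230.56917649893657, 'position': array([ -195.83079499, -1104.24395273,   850.16102646]), 'orientation': array([ 0.48394086, -0.15196157, -0.23411097,  0.82939796])}
wrist {'fx': 371.64829954431775, 'fy': 371.64829954431775, 'cx': 318.74571348752056, 'cy': 233.9799207038466, 'position': array([ 315.56271338, -455.16706237,  383.98843398]), 'orientation': array([-0.12051594,  0.07567008, -0.52050258,  0.84191865])}
```

View pics/scene0.png

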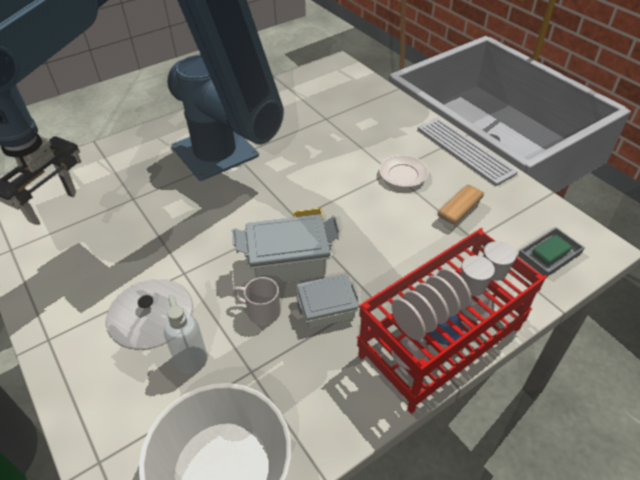

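View pics/side0.png

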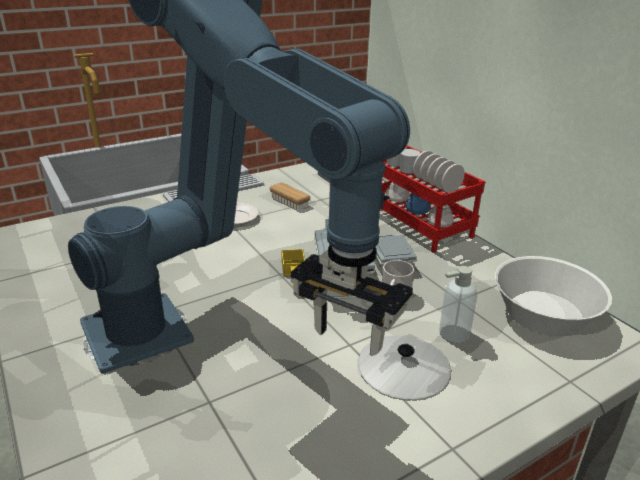

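View pics/wrist0.png

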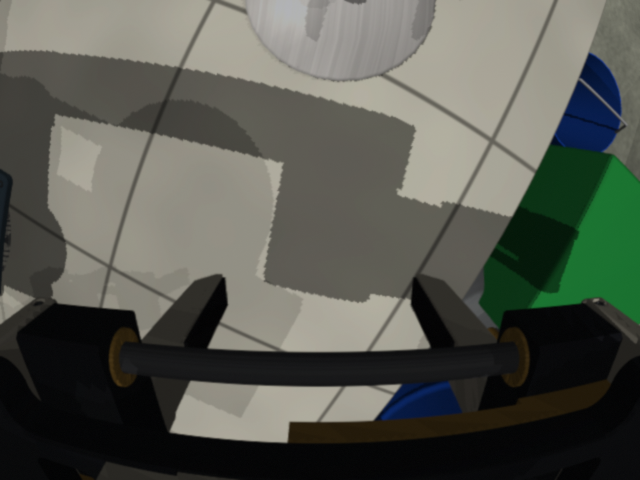

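The scene view shows the large tub at about (288,245), its clips standing up at (239,241) and (333,229), the mug at (261,300) and the small tub at (327,300). Next I'll measure the tub from the depth image.

```bash
cat > h.py <<'E'
import numpy as np,cv2
from scipy.spatial.transform import Rotation as R
def cloud(d,c):
    v,u=np.indices(d.shape)
    P=np.stack([(u-c['cx'])/c['fx']*d,-(v-c['cy'])/c['fy']*d,-d],-1)
    W=P@R.from_quat(c['orientation']).as_matrix().T+c['position']
    W[d<=0]=np.nan
    return W
E
python3 - <<'E'
from h import *
from cell import viewer
d=np.load('pics/scene0.npy');p=cv2.imread('pics/scene0.png');c=viewer.get_calibration('scene')
W=cloud(d,c);np.save('pics/W0.npy',W)
cv2.imwrite('pics/crop0.png',cv2.resize(p[190:340,210:380],None,fx=4.5,fy=4,interpolation=cv2.INTER_CUBIC))
sub=W[200:300,225:350]; pc=sub.reshape(-1,3)
m=(abs(pc[:,2]-108)<8)
top=pc[m];print(len(top))
r=cv2.minAreaRect(top[:,:2].astype(np.float32));print(r,cv2.boxPoints(r),np.median(top[:,2]))
for (u,v) in [(236,231),(234,247),(238,240),(245,240),(247,253),(330,222),(336,218),(338,235),(333,229),(288,238)]:print(u,v,W[v,u].round(0))
E
```

```text
3581
((525.8487548828125, -64.67922973632812), (240.7799072265625, 137.2628631591797), 63.795650482177734) [[ 411.10986  -142.39023 ]
 [ 534.2655   -203.00195 ]
 [ 640.58765    13.031769]
 [ 517.432      73.64349 ]] 107.88439654153524
236 231 [ 451. -158.  120.]
234 247 [ 390. -146.    1.]
238 240 [ 478. -167.  118.]
245 240 [ 476. -149.  105.]
247 253 [ 518. -167.  109.]
330 222 [556.  42. 119.]
336 218 [456. 134.  -0.]
338 235 [605.  30. 124.]
333 229 [579.  34. 120.]
288 238 [nan nan nan]
```

View pics/crop0.png

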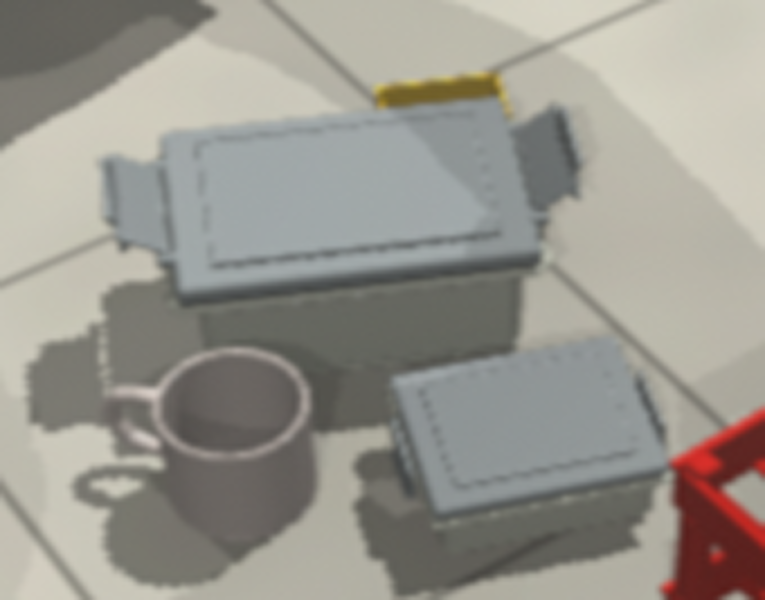

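```bash
python3 - <<'E'
from h import *
W=np.load('pics/W0.npy');pc=W[195:330,215:390].reshape(-1,3);pc=pc[~np.isnan(pc[:,0])]
top=pc[(abs(pc[:,2]-108)<3.5)]
# grid search yaw/center: fit rect 135x200 lid
from scipy.optimize import minimize
for yaw in [-24,-25,-26,-27,-28]:
    t=np.radians(yaw);X=np.array([np.cos(t),np.sin(t)]);Y=np.array([-np.sin(t),np.cos(t)])
    a=top[:,:2]@X;b=top[:,:2]@Y
    k=abs(b-np.median(b))<90
    # sharpness of x edges
    lo=[];hi=[]
    for s in np.arange(-85,86,10):
        q=a[abs(b-np.median(b)-s)<5]; lo.append(q.min());hi.append(q.max())
    print(yaw,np.std(lo).round(2),np.std(hi).round(2),np.median(lo).round(1),np.median(hi).round(1),np.percentile(b,[0.2,1,2,50,98,99,99.8]).round(0))
yaw=-26;t=np.radians(yaw);X=np.array([np.cos(t),np.sin(t)]);Y=np.array([-np.sin(t),np.cos(t)])
a=pc[:,:2]@X;b=pc[:,:2]@Y
k=(pc[:,2]>75)
h,e=np.histogram(b[k&(abs(pc[:,2]-108)<3.5)],bins=np.arange(-460+150,-460+150+20,20)) if 0 else (0,0)
for lo in np.arange(150,380,4):pass
mx=np.median(a[abs(pc[:,2]-108)<3.5]);b0=np.median(b[abs(pc[:,2]-108)<3.5]);print(mx,b0)
for s in list(range(-150,-90,4))+list(range(90,150,4)):
    q=k&(abs(b-b0-s)<2)&(abs(a-mx)<90)
    if q.sum():print(s,q.sum(),pc[q,2].min().round(),np.median(pc[q,2]).round(),pc[q,2].max().round(),a[q].min().round(),a[q].max().round())
E
```

```text
-24 1.79 2.09 441.9 572.3 [ 47.  52.  55. 153. 253. 255. 260.]
-25 1.49 1.41 438.9 569.4 [ 56.  61.  64. 162. 262. 264. 269.]
-26 1.28 1.19 436.0 567.0 [ 65.  70.  73. 171. 270. 273. 277.]
-27 1.52 1.5 433.1 563.4 [ 73.  79.  82. 180. 279. 282. 286.]
-28 2.36 2.17 430.8 561.3 [ 81.  87.  91. 188. 288. 291. 294.]
505.5086722882047 170.9800585108623
-126 7 127.0 129.0 132.0 491.0 512.0
-122 30 125.0 130.0 133.0 476.0 526.0
-118 46 104.0 122.0 128.0 466.0 537.0
-114 42 116.0 119.0 123.0 465.0 535.0
-110 40 111.0 116.0 123.0 467.0 534.0
-106 38 108.0 113.0 118.0 464.0 534.0
-102 41 101.0 110.0 115.0 467.0 535.0
-98 64 83.0 106.0 113.0 441.0 561.0
-94 69 84.0 103.0 110.0 440.0 565.0
90 75 85.0 106.0 111.0 434.0 567.0
94 63 85.0 105.0 109.0 435.0 567.0
98 67 86.0 105.0 113.0 458.0 564.0
102 57 85.0 108.0 115.0 459.0 557.0
106 40 109.0 113.0 117.0 461.0 534.0
110 39 112.0 117.0 120.0 465.0 533.0
114 41 112.0 120.0 128.0 463.0 539.0
118 49 110.0 124.0 131.0 465.0 537.0
122 40 108.0 131.0 135.0 468.0 533.0
126 2 130.0 131.0 132.0 484.0 500.0
```

```bash
python3 - <<'E'
from h import *
W=np.load('pics/W0.npy')
pc=W.reshape(-1,3);pc=pc[~np.isnan(pc[:,0])]
t=np.radians(-26);X=np.array([np.cos(t),np.sin(t)]);Y=np.array([-np.sin(t),np.cos(t)])
a=pc[:,:2]@X-501;b=pc[:,:2]@Y-171
for nm,bc in (('a',124),('b',-124)):
  for z in (50,100,140):
    k=(abs(a)<130)&(abs(b-bc)<60)&(pc[:,2]>z)&(pc[:,2]<500)
    print(nm,z,k.sum(), [ (q.min().round(),q.max().round()) for q in (a[k],b[k],pc[k,2])] if k.any() else '')
k=(pc[:,2]>70)&(pc[:,2]<220)&(a>-300)&(a<350)&(abs(b)<350)
import collections
cnt=collections.Counter(map(tuple,np.stack([a[k]//40*40,b[k]//40*40],1).astype(int)))
for q in sorted(cnt):
    if cnt[q]>5: print(q,cnt[q],end='; ')
E
python3 -m inch '[[0,0,0,0,-1],[30,42,0,6,-1],[70,98,0,12,-1],[110,154,0,19,-1],[150,210,0,26,-1],[190,265,0,33,-1],[225,314,0,37.4,-1],[225,314,0,37.4,-1],[225,314,0,37.4,-1]]' 20
```

```text
a 50 1307 [(np.float64(-68.0), np.float64(130.0)), (np.float64(64.0), np.float64(140.0)), (np.float64(50.0), np.float64(135.0))]
a 100 838 [(np.float64(-68.0), np.float64(68.0)), (np.float64(64.0), np.float64(125.0)), (np.float64(100.0), np.float64(135.0))]
a 140 0 
b 50 1236 [(np.float64(-66.0), np.float64(129.0)), (np.float64(-139.0), np.float64(-64.0)), (np.float64(50.0), np.float64(133.0))]
b 100 827 [(np.float64(-66.0), np.float64(67.0)), (np.float64(-125.0), np.float64(-64.0)), (np.float64(100.0), np.float64(133.0))]
b 140 0 
(np.int64(-320), np.int64(-120)) 6; (np.int64(-320), np.int64(-80)) 80; (np.int64(-320), np.int64(-40)) 99; (np.int64(-280), np.int64(-80)) 48; (np.int64(-80), np.int64(-120)) 44; (np.int64(-80), np.int64(-80)) 110; (np.int64(-80), np.int64(-40)) 106; (np.int64(-80), np.int64(0)) 108; (np.int64(-80), np.int64(40)) 107; (np.int64(-80), np.int64(80)) 50; (np.int64(-40), np.int64(-160)) 16; (np.int64(-40), np.int64(-120)) 199; (np.int64(-40), np.int64(-80)) 193; (np.int64(-40), np.int64(-40)) 196; (np.int64(-40), np.int64(0)) 201; (np.int64(-40), np.int64(40)
[... 1434 characters left out ...]
) 46; (np.int64(240), np.int64(280)) 69; (np.int64(240), np.int64(320)) 256; (np.int64(280), np.int64(80)) 45; (np.int64(280), np.int64(120)) 464; (np.int64(280), np.int64(160)) 207; (np.int64(280), np.int64(200)) 140; (np.int64(280), np.int64(240)) 140; (np.int64(280), np.int64(280)) 488; (np.int64(280), np.int64(320)) 164; (np.int64(320), np.int64(-200)) 19; (np.int64(320), np.int64(120)) 212; (np.int64(320), np.int64(160)) 368; (np.int64(320), np.int64(200)) 342; (np.int64(320), np.int64(240)) 272; (np.int64(320), np.int64(280)) 204; (np.int64(320), np.int64(320)) 73; clock: 1.05
tcp_pos: [472.6, -174.5, 218.1]
tcp_rot: [0.848, 0.531, 0.0, -0.001]
force: [0.1, -0.2, 0.3]
finger_gap: 0.274
```

```bash
python3 -m inch '[[-2,-5,-30,0,-1],[-2,-5,-60,0,-1],[-2,-5,-75,0,-1],[-2,-5,-75,0,-1]]'
python3 - <<'E'
from h import *
from cell import bot, viewer
for n in ["scene","wrist"]:
    p,d=viewer.read_camera(n);cv2.imwrite(f"pics/{n}1.png",p if n=="wrist" else cv2.resize(p[150:300,170:350],None,fx=4.4,fy=4,interpolation=cv2.INTER_CUBIC))
E
```

```text
clock: 1.45
tcp_pos: [469.0, -178.2, 140.7]
tcp_rot: [0.847, 0.531, -0.001, -0.003]
force: [-0.6, -0.0, 0.6]
finger_gap: 0.005
```

View pics/scene1.png

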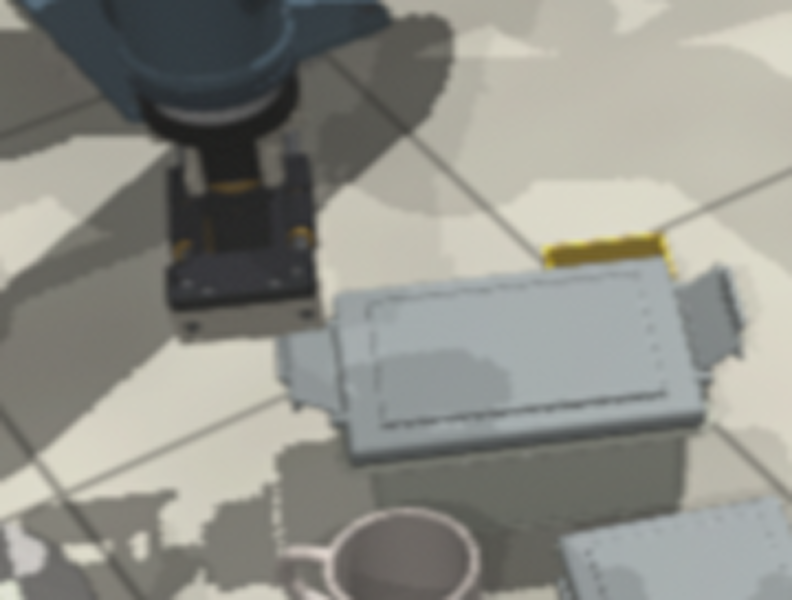

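View pics/wrist1.png

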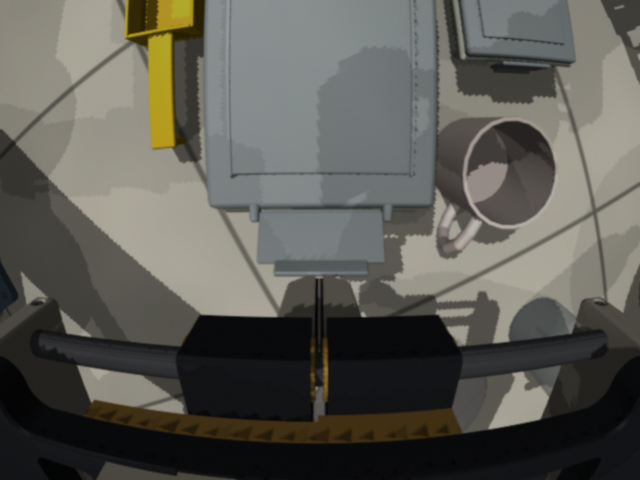

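```bash
cat >> h.py <<'E'
def fproj(P,c):
    q=R.from_quat(c['orientation']).as_matrix().T@(np.array(P)-c['position'])
    x,y,z=q[0],-q[1],-q[2]; th=np.arctan2(np.hypot(x,y),z);ph=np.arctan2(y,x);r=th*c['fx']
    return (c['cx']+r*np.cos(ph)).round(1),(c['cy']+r*np.sin(ph)).round(1)
t=np.radians(-26);X=np.array([np.cos(t),np.sin(t),0]);Y=np.array([-np.sin(t),np.cos(t),0]);Z=np.array([0,0,1.])
C=501*X+171*Y
def L(a,b,z): return C+a*X+b*Y+z*Z
E
python3 - <<'E'
from h import *
from cell import bot, viewer
c=viewer.get_calibration('wrist');s=bot.observe();print(s['tcp_pos'])
print('tcp',fproj(s['tcp_pos'],c),'inner',fproj(s['tcp_pos']+7.5*Y,c),'hinge',fproj(L(0,-100,101),c))
for r,z in((20,124),(23,132),(25,131),(28,131)):print(r,z,fproj(L(-35,-100-r,z),c),fproj(L(35,-100-r,z),c))
for a in(-67,67):print('lid',fproj(L(a,-97,108),c))
E
```

```text
[ 470.68264365 -179.59398911  143.33926601]
tcp (np.float64(322.2), np.float64(293.0)) inner (np.float64(322.3), np.float64(279.1)) hinge (np.float64(320.5), np.float64(220.4))
20 124 (np.float64(255.8), np.float64(266.9)) (np.float64(385.3), np.float64(267.0))
23 132 (np.float64(253.7), np.float64(277.8)) (np.float64(387.4), np.float64(277.9))
25 131 (np.float64(254.3), np.float64(280.5)) (np.float64(386.9), np.float64(280.6))
28 131 (np.float64(254.6), np.float64(285.7)) (np.float64(386.5), np.float64(285.8))
lid (np.float64(204.3), np.float64(218.7))
lid (np.float64(436.6), np.float64(218.9))
```

```bash
python3 -c "
from cell import bot
for i in range(3):print(bot.observe()['tcp_pos'])"
python3 -m inch '[[2.5,5.5,0,0,-1],[2.5,5.5,-8,0,-1],[2.5,5.5,-16,0,-1],[2.5,5.5,-24,0,-1],[2.5,5.5,-30,0,-1],[2.5,5.5,-36,0,-1],[2.5,5.5,-36,0,-1]]'
python3 - <<'E'
from h import *
from cell import bot, viewer
for n in ["scene","wrist"]:
    p,d=viewer.read_camera(n);cv2.imwrite(f"pics/{n}2.png",p if n=="wrist" else cv2.resize(p[150:300,170:350],None,fx=4.4,fy=4,interpolation=cv2.INTER_CUBIC))
E
```

```text
[ 470.68264365 -179.59398911  143.33926601]
[ 470.68264365 -179.59398911  143.33926601]
[ 470.68264365 -179.59398911  143.33926601]
clock: 2.25
tcp_pos: [472.4, -173.5, 106.1]
tcp_rot: [0.848, 0.531, -0.0, -0.002]
force: [-0.5, 1.4, -0.3]
finger_gap: 0.002
```

View pics/wrist2.png

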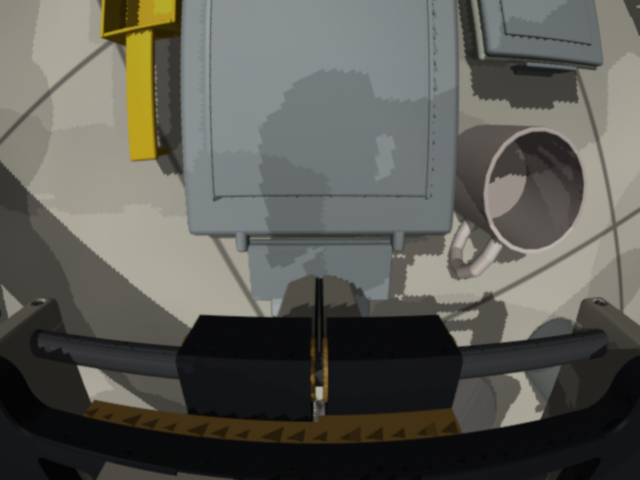

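View pics/scene2.png

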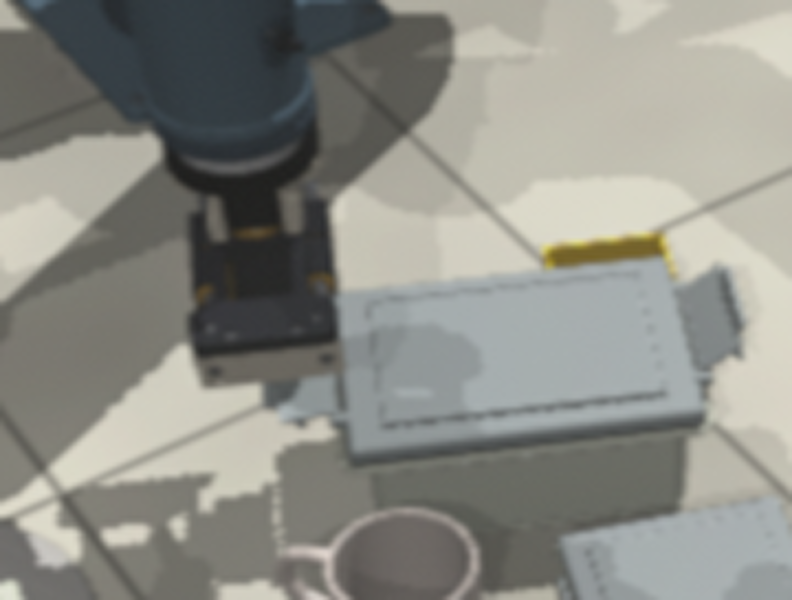

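The wrist view shows clip b pushed nearly level: the plate spans rows 238–300 and the flare is at about row 308. Next I move outward and down.

```bash
python3 -m inch '[[0,0,8,0,-1],[-5.5,-11,8,0,-1],[-5.5,-11,0,0,-1],[-5.5,-11,-8,0,-1],[-5.5,-11,-16,0,-1],[-5.5,-11,-24,0,-1],[-5.5,-11,-24,0,-1]]'
python3 - <<'E'
from h import *
from cell import bot, viewer
for n in ["wrist"]:
    p,d=viewer.read_camera(n);cv2.imwrite(f"pics/{n}3.png",p)
E
```

```text
clock: 3.05
tcp_pos: [466.6, -184.1, 81.4]
tcp_rot: [0.847, 0.531, -0.001, -0.003]
force: [-0.6, 0.4, -0.9]
finger_gap: 0.008
```

View pics/wrist3.png

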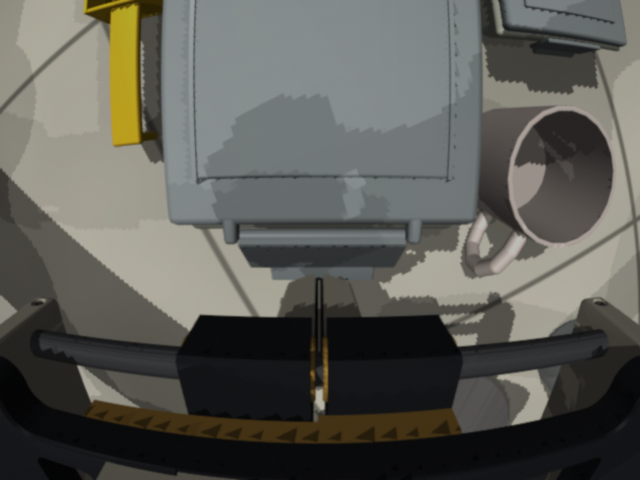

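```bash
python3 -m inch '[[-3.5,-7,3,0,-1],[-3.5,-7,-8,0,-1],[-3.5,-7,-17,0,-1],[-1.5,-3,-17,0,-1],[0,0,-17,0,-1],[1.5,3,-17,0,-1],[2.2,4.5,-17,0,-1],[2.2,4.5,-17,0,-1]]'
python3 - <<'E'
from h import *
from cell import bot, viewer
for n in ["wrist"]:
    p,d=viewer.read_camera(n);cv2.imwrite(f"pics/{n}4.png",p)
E
```

```text
clock: 3.9
tcp_pos: [467.7, -180.3, 64.1]
tcp_rot: [0.847, 0.531, -0.002, -0.003]
force: [-3.6, -6.6, -6.1]
finger_gap: 0.006
```

View pics/wrist4.png

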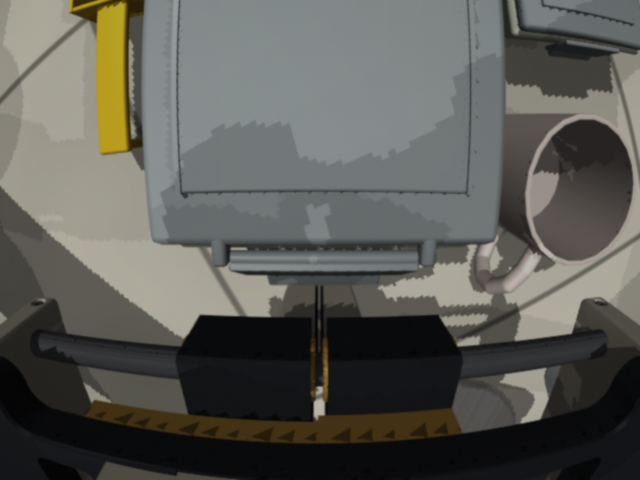

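```bash
python3 -m inch '[[0,0,-2,0,-1],[0.5,1,-3,0,-1],[1,2,-4.5,0,-1],[1.3,2.7,-5.5,0,-1],[1.3,2.7,-5.5,0,-1]]'
python3 - <<'E'
from h import *
from cell import bot, viewer
for n in ["wrist"]:
    p,d=viewer.read_camera(n);cv2.imwrite(f"pics/{n}5.png",p)
E
```

```text
clock: 4.45
tcp_pos: [468.2, -178.6, 58.0]
tcp_rot: [0.847, 0.532, -0.004, -0.002]
force: [-2.2, -6.6, -4.9]
finger_gap: 0.007
```

View pics/wrist5.png

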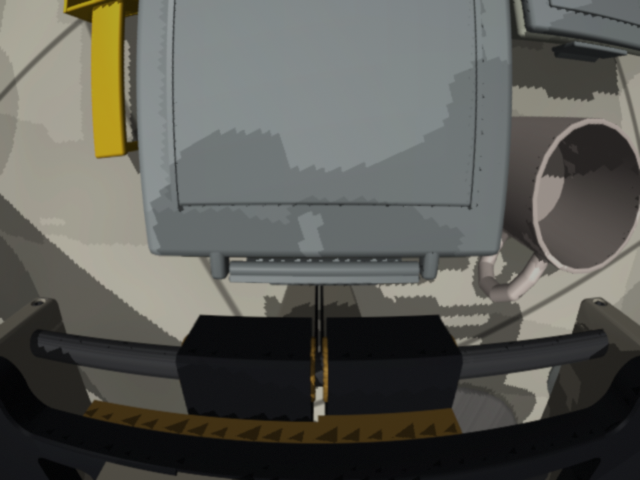

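```bash
python3 -m inch '[[0.5,1,0,0,-1],[1,2,-1,0,-1],[1.4,2.8,-2,0,-1],[1.4,2.8,-2,0,-1]]'
python3 - <<'E'
from h import *
from cell import bot, viewer
c=viewer.get_calibration('wrist')
for n in ["wrist"]:
    p,d=viewer.read_camera(n);cv2.imwrite(f"pics/{n}6.png",p)
for b in(-90,-93,-97): print(b,[fproj(L(a,b,108),c) for a in (-67,67)])
E
```

```text
clock: 4.9
tcp_pos: [469.5, -175.8, 55.7]
tcp_rot: [0.847, 0.532, -0.004, -0.003]
force: [-0.7, -3.9, -3.3]
finger_gap: 0.002
-90 [(np.float64(140.9), np.float64(267.1)), (np.float64(513.4), np.float64(268.7))]
-93 [(np.float64(142.1), np.float64(274.8)), (np.float64(511.9), np.float64(276.3))]
-97 [(np.float64(143.9), np.float64(284.9)), (np.float64(510.0), np.float64(286.3))]
```

View pics/wrist6.png

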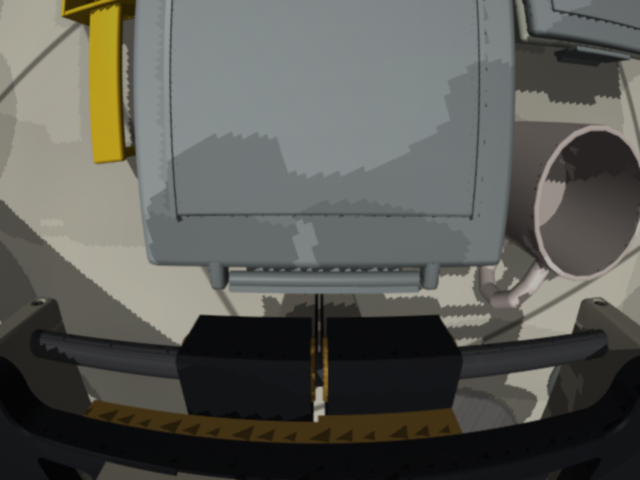

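```bash
python3 -m inch '[[-6.5,-13.5,0,0,-1],[-11,-22,0,0,-1],[-13,-27,40,0,-1],[-13,-27,90,0,-1],[-13,-27,90,0,-1]]'
python3 - <<'E'
from h import *
from cell import bot, viewer
c=viewer.get_calibration('wrist')
p,d=viewer.read_camera("wrist");cv2.imwrite(f"pics/wrist7.png",p)
for b in(-90,-93,-97): print(b,[fproj(L(a,b,108),c) for a in (-67,67)])
for th in(0,.2,.4,.6): print(th,fproj(L(0,-100-34*np.sin(th)-5*np.cos(th),101-34*np.cos(th)+5*np.sin(th)),c))
p,d=viewer.read_camera("side")
cv2.imwrite("pics/side7.png",cv2.resize(p[190:310,250:430],None,fx=4.4,fy=4.4,interpolation=cv2.INTER_CUBIC))
E
```

```text
clock: 5.45
tcp_pos: [460.1, -205.3, 152.0]
tcp_rot: [0.847, 0.532, -0.001, 0.003]
force: [1.2, -0.7, -0.6]
finger_gap: 0.005
-90 [(np.float64(201.8), np.float64(156.9)), (np.float64(432.9), np.float64(157.1))]
-93 [(np.float64(202.0), np.float64(162.0)), (np.float64(432.6), np.float64(162.2))]
-97 [(np.float64(202.4), np.float64(168.8)), (np.float64(432.3), np.float64(169.0))]
0 (np.float64(317.3), np.float64(171.8))
0.2 (np.float64(317.3), np.float64(181.9))
0.4 (np.float64(317.3), np.float64(191.7))
0.6 (np.float64(317.3), np.float64(200.9))
```

View pics/wrist7.png

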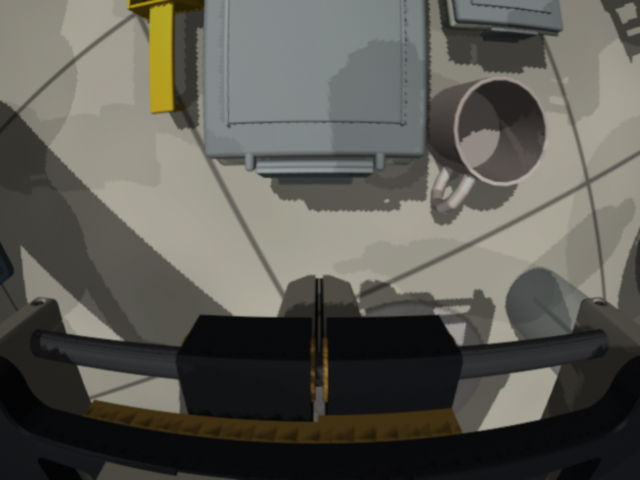

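View pics/side7.png

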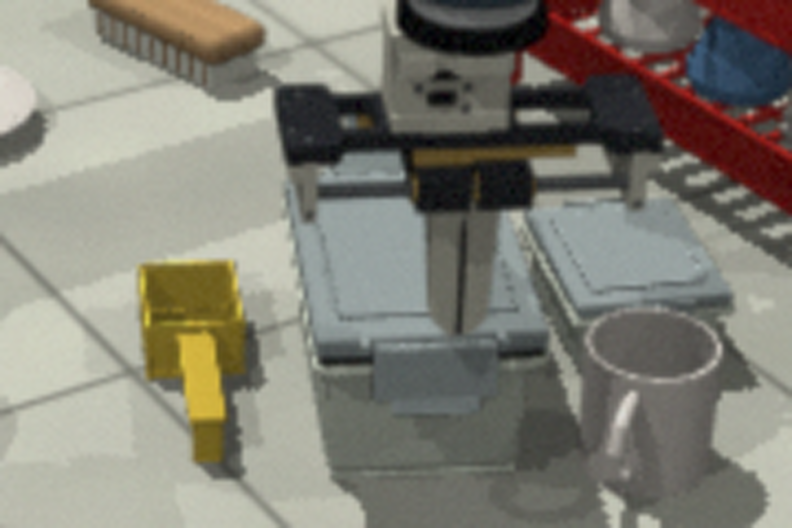

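```bash
python3 - <<'E'
from h import *
from cell import bot, viewer
s=bot.observe();print(s['qpos'].round(2),s['tcp_pos'])
p,d=viewer.read_camera("side");W=cloud(d,viewer.get_calibration("side"))
q=W[190:310,250:430].reshape(-1,3)-C
l=np.stack([q@X,q@Y,q[:,2]],1)
k=(abs(l[:,0])<30)&(abs(l[:,1]+105)<18)&(l[:,2]>55)&(l[:,2]<115)
for z in range(60,115,4):
    m=k&(abs(l[:,2]-z)<2)
    if m.sum():print(z,m.sum(),np.median(l[m,1]).round(1),l[m,1].min().round(1))
p,d=viewer.read_camera("scene");W=cloud(d,viewer.get_calibration("scene"));q=W[195:330,215:390].reshape(-1,3)-C
l=np.stack([q@X,q@Y,q[:,2]],1);top=l[abs(l[:,2]-108)<3.5]
print(len(top),np.percentile(top[:,1],[.2,1,2,50,98,99,99.8]))
cv2.imwrite("pics/scene7.png",p)
E
```

```text
[-0.64  0.24  1.75 -0.01  1.16 -0.19] [ 457.31521536 -203.17910978  147.09322332]
64 11 -111.5 -115.3
68 39 -111.6 -118.5
72 42 -108.9 -117.8
76 37 -107.0 -118.8
80 35 -106.8 -112.4
84 50 -105.6 -114.4
88 33 -105.1 -111.6
92 42 -104.2 -109.0
96 39 -102.0 -110.0
100 72 -97.4 -110.1
104 40 -98.5 -106.1
108 1 -95.9 -95.9
2851 [-102.31773171  -97.45616569  -91.09885706    2.57269578   99.61092504
  102.56482269  107.44656505]
```

View pics/scene7.png

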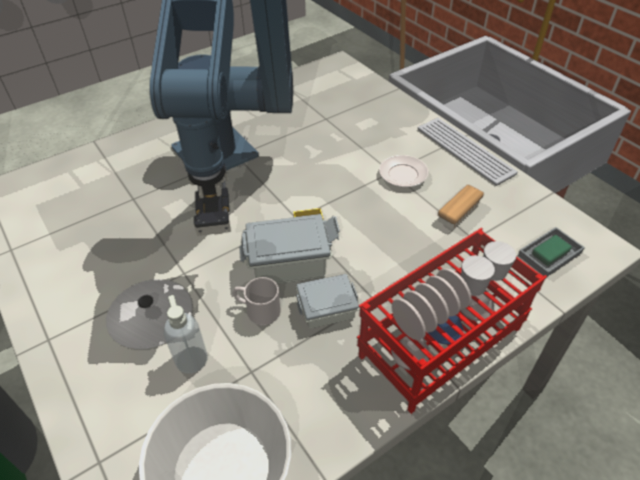

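```bash
python3 -m inch '[[0,0,30,8,-1],[10,20,50,16,-1],[20,40,50,24,-1],[30,60,50,32,-1],[40,80,50,40,-1],[50,100,50,48,-1],[60,120,50,56,-1],[70,140,50,64,-1],[80,160,50,72,-1],[90,185,50,80,-1],[100,210,50,88,-1],[110,230,50,96,-1]]'
python3 -m inch '[[5,5,0,8,-1],[12,19,0,16,-1],[12,19,0,24,-1],[12,19,0,32,-1],[12,19,0,40,-1],[12,19,0,48,-1],[12,19,0,56,-1],[12,19,-10,64,-1],[12,19,-20,72,-1],[12,19,-30,80,-1],[12,19,-40,84,-1],[12,19,-40,84,-1]]'
python3 - <<'E'
from h import *
from cell import bot, viewer
c=viewer.get_calibration('wrist');s=bot.observe()
p,d=viewer.read_camera("wrist");cv2.imwrite(f"pics/wrist8.png",p)
l=s['tcp_pos']-C;print(s['tcp_pos'],'local',l@X,l@Y,R.from_quat(s['tcp_rot']).as_euler('zyx',degrees=True), s['qpos'].round(2))
p,d=viewer.read_camera("side");W=cloud(d,viewer.get_calibration("side"));np.save('pics/sideW8.npy',W);cv2.imwrite("pics/side8.png",cv2.resize(p[190:310,250:430],None,fx=4.4,fy=4.4,interpolation=cv2.INTER_CUBIC))
E
```

```text
clock: 6.85
tcp_pos: [565.0, 29.7, 192.6]
tcp_rot: [0.168, 0.986, -0.005, -0.001]
force: [0.3, 0.3, -0.0]
finger_gap: 0.008
clock: 8.05
tcp_pos: [574.7, 49.0, 149.1]
tcp_rot: [-0.535, 0.845, -0.003, -0.0]
force: [-0.3, -0.2, -0.8]
finger_gap: 0.004
[574.73384058  48.99209033 149.13037362] local -5.909364697718282 124.980531896821 [1.15360310e+02 1.32851779e-01 1.79741015e+02] [-0.11  0.36  1.57 -0.    1.21 -2.8 ]
```

View pics/wrist8.png

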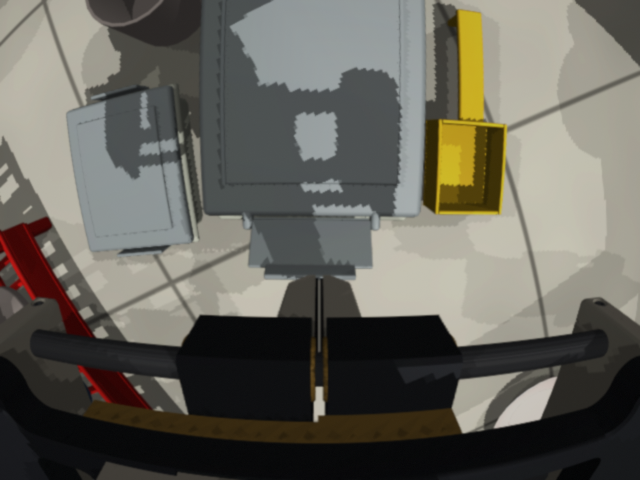

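View pics/side8.png

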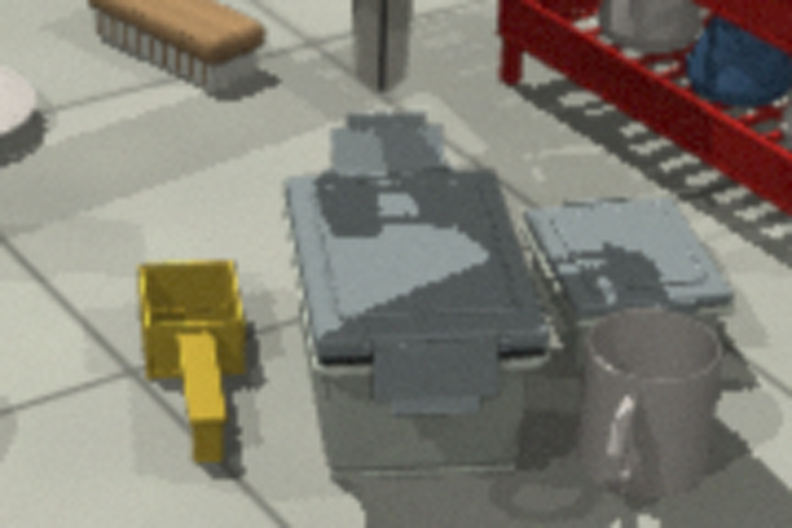

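```bash
python3 - <<'E'
from h import *
W=np.load('pics/sideW8.npy')
def fit(u0,u1,v0,v1):
    q=W[v0:v1,u0:u1].reshape(-1,3)-C;l=np.stack([q@X,q@Y,q[:,2]],1);l=l[~np.isnan(l[:,0])]
    for i in range(6):
        A=np.c_[l[:,0],l[:,2]-85,np.ones(len(l))];s=np.linalg.lstsq(A,l[:,1],rcond=None)[0];e=l[:,1]-A@s;l=l[abs(e)<max(2*np.std(e),1.5)]
    print(len(l),s,np.std(e),l[:,2].min(),l[:,2].max())
fit(338,361,270,279)   # plate
fit(330,362,285,295)   # tub wall below
E
```

```text
170 [ 3.43853020e-03  1.43646428e-01 -1.05494057e+02] 1.7281154279836046 74.19298830781895 100.62937490401339
294 [ 1.25875486e-02 -7.78312819e-02 -8.84333229e+01] 1.9774563620052368 9.661748624416077 46.79721543395772
```

```bash
python3 -m inch '[[7,-8,0,0,-1],[7,-8,-10,0,-1],[7,-8,-18,0,-1],[7,-8,-26,0,-1],[7,-8,-34,0,-1],[7,-8,-42,0,-1],[7,-8,-42,0,-1]]'
python3 - <<'E'
from h import *
from cell import bot, viewer
s=bot.observe()
p,d=viewer.read_camera("wrist");cv2.imwrite(f"pics/wrist9.png",p)
l=s['tcp_pos']-C;print('local',l@X,l@Y,l[2])
E
```

```text
clock: 8.85
tcp_pos: [581.7, 40.9, 107.3]
tcp_rot: [-0.534, 0.846, -0.003, -0.0]
force: [-0.1, 0.4, -0.4]
finger_gap: 0.004
local 3.924305483938524 120.71891573552203 107.31052154113543
```

View pics/wrist9.png

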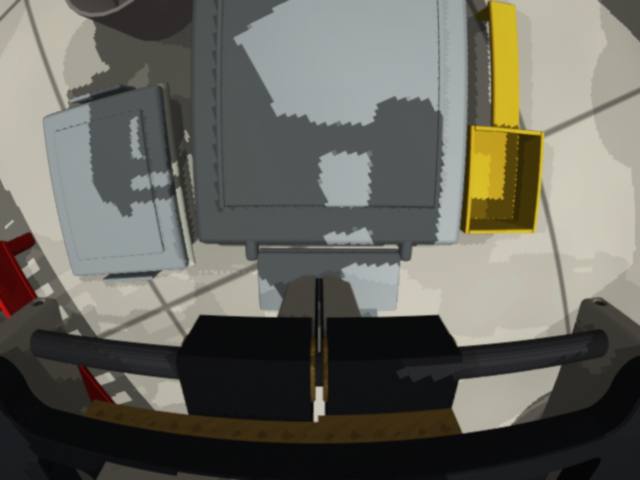

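Clip a is now about level in the wrist view, with the plate at rows 248–310. I repeat the same sequence.

```bash
python3 -m inch '[[0,0,8,0,-1],[2,12,8,0,-1],[2,12,-1,0,-1],[2,12,-9,0,-1],[2,12,-17,0,-1],[2,12,-25,0,-1],[2,12,-25,0,-1]]'
python3 - <<'E'
from h import *
from cell import bot, viewer
s=bot.observe()
p,d=viewer.read_camera("wrist");cv2.imwrite(f"pics/wrist10.png",p)
l=s['tcp_pos']-C;print('local',l@X,l@Y,l[2])
E
```

```text
clock: 9.6
tcp_pos: [583.0, 52.8, 81.2]
tcp_rot: [-0.533, 0.846, -0.002, -0.001]
force: [0.7, -0.4, -0.9]
finger_gap: 0.007
local -0.15201970791793037 131.97636201292738 81.17644729438359
```

View pics/wrist10.png

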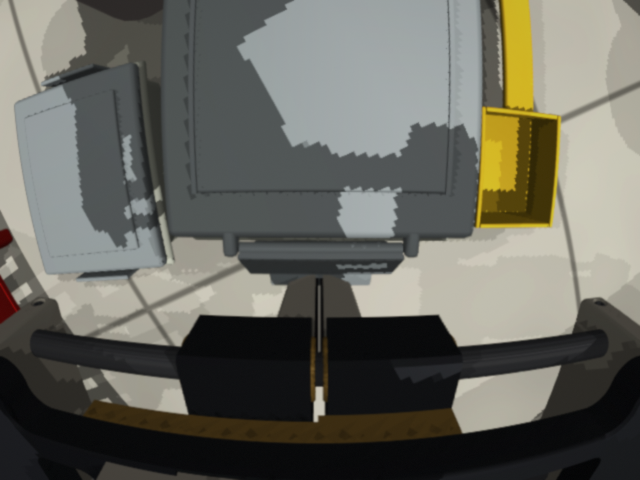

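```bash
python3 -m inch '[[3.5,7,3,0,-1],[3.5,7,-6,0,-1],[3.5,7,-14,0,-1],[1.5,3,-15,0,-1],[0,0,-17,0,-1],[-1,-2,-19,0,-1],[-2,-4,-21,0,-1],[-2.5,-5.5,-23,0,-1],[-3,-6.5,-24,0,-1],[-3,-6.5,-24,0,-1]]'
python3 - <<'E'
from h import *
from cell import bot, viewer
s=bot.observe()
p,d=viewer.read_camera("wrist");cv2.imwrite(f"pics/wrist11.png",p)
l=s['tcp_pos']-C;print('local',l@X,l@Y,l[2])
E
```

```text
clock: 10.65
tcp_pos: [580.0, 45.6, 57.8]
tcp_rot: [-0.533, 0.846, -0.002, -0.001]
force: [0.4, 0.5, 0.4]
finger_gap: 0.001
local 0.32403685691480183 124.2196180756966 57.79562960974186
```

View pics/wrist11.png

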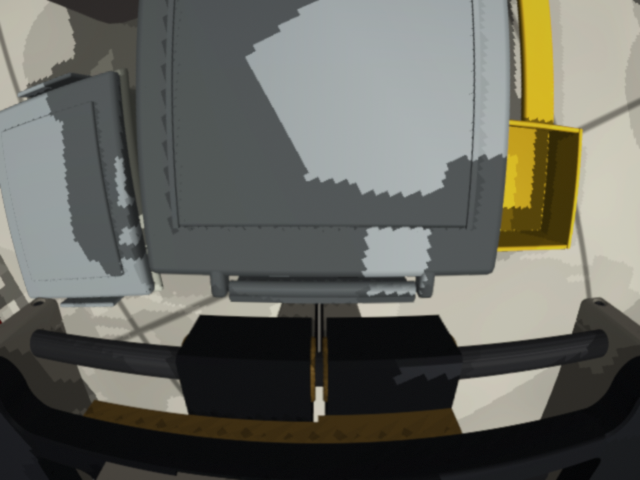

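```bash
python3 -m inch '[[8,16,0,0,-1],[12,24,10,0,-1],[14,28,60,0,-1],[14,28,100,0,-1],[14,28,100,0,-1]]'
python3 - <<'E'
from h import *
from cell import bot, viewer
c=viewer.get_calibration('wrist')
p,d=viewer.read_camera("wrist");cv2.imwrite(f"pics/wrist12.png",p)
for b in(90,97): print(b,[fproj(L(a,b,108),c) for a in (-67,67)])
for th in(0,.2,.4,.6): print(th,fproj(L(0,100+34*np.sin(th)+5*np.cos(th),101-34*np.cos(th)+5*np.sin(th)),c))
p,d=viewer.read_camera("scene");W=cloud(d,viewer.get_calibration("scene"));q=W[195:330,215:390].reshape(-1,3)-C
l=np.stack([q@X,q@Y,q[:,2]],1);top=l[abs(l[:,2]-108)<3.5]
print(len(top),np.percentile(top[:,1],[.2,1,2,50,98,99,99.8]).round(1),np.nanmax(l[(abs(l[:,0])<40)&(abs(l[:,1])<140),2]))
r=cv2.minAreaRect((top[:,:2]).astype(np.float32));print(r)
cv2.imwrite('pics/scene12.png',cv2.resize(p[190:340,210:380],None,fx=4.5,fy=4,interpolation=cv2.INTER_CUBIC))
p,d=viewer.read_camera("side");W=cloud(d,viewer.get_calibration("side"));np.save('pics/sideW12.npy',W);cv2.imwrite("pics/side12.png",cv2.resize(p[190:310,250:430],None,fx=4.4,fy=4.4,interpolation=cv2.INTER_CUBIC))
E
```

```text
clock: 11.2
tcp_pos: [598.8, 74.8, 165.5]
tcp_rot: [-0.534, 0.845, -0.006, 0.004]
force: [0.8, -0.3, -0.1]
finger_gap: 0.008
90 [(np.float64(435.1), np.float64(146.9)), (np.float64(216.6), np.float64(144.4))]
97 [(np.float64(434.5), np.float64(158.2)), (np.float64(216.9), np.float64(155.7))]
0 (np.float64(325.5), np.float64(161.6))
0.2 (np.float64(325.4), np.float64(171.1))
0.4 (np.float64(325.3), np.float64(180.3))
0.6 (np.float64(325.3), np.float64(188.9))
2807 [-1.009e+02 -9.610e+01 -9.110e+01  1.000e-01  9.470e+01  1.009e+02
  1.049e+02] 115.12614762789735
((112.60643005371094, 12.685401916503906), (373.5424499511719, 210.72177124023438), 5.46527099609375)
```

View pics/wrist12.png

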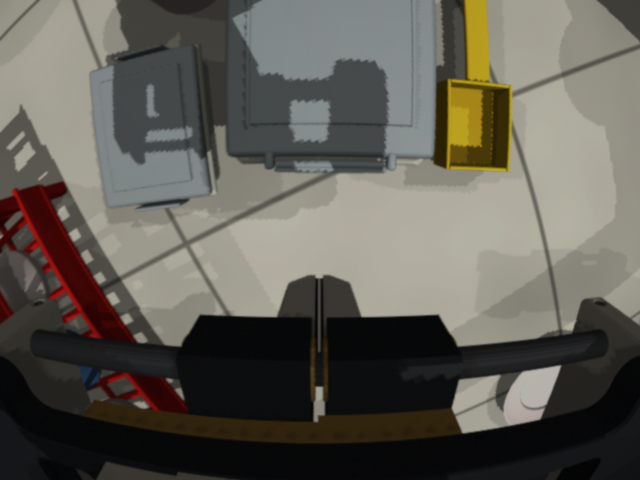

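View pics/scene12.png

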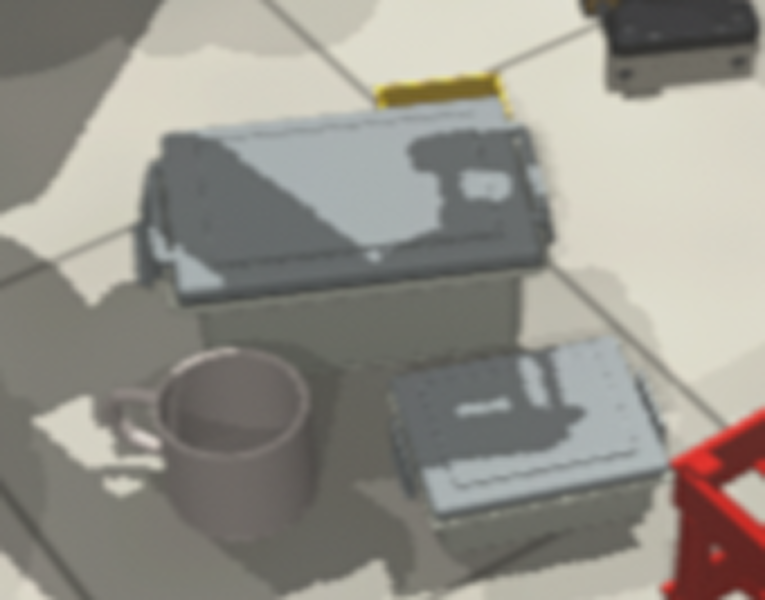

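View pics/side12.png

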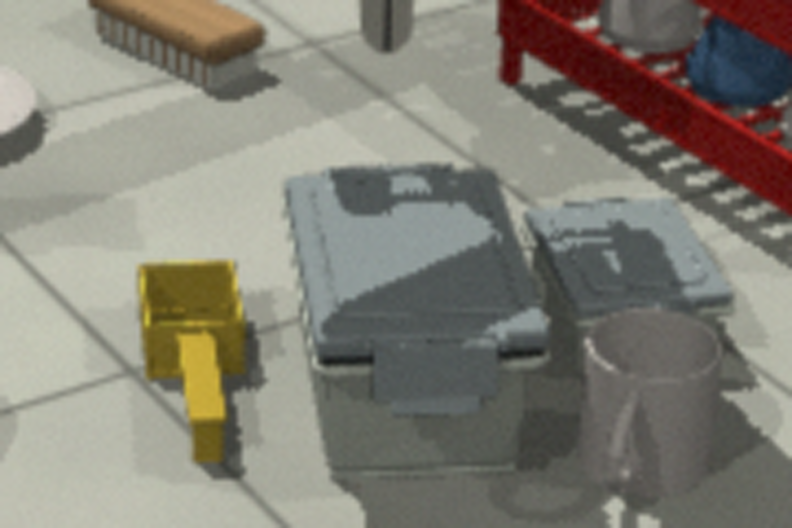

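Clip a is flush in wrist12, with its edge at row 171. Clip b's flare looked more exposed in wrist7 (row 183), so I'm going back to inspect it from the mirrored pose.

```bash
python3 -m inch '[[0,0,30,-8,-1],[-10,-20,40,-16,-1],[-20,-40,40,-24,-1],[-30,-60,40,-32,-1],[-40,-80,40,-40,-1],[-50,-100,40,-48,-1],[-60,-120,40,-56,-1],[-75,-150,40,-64,-1],[-90,-180,40,-72,-1],[-105,-210,40,-80,-1],[-120,-240,40,-88,-1],[-130,-260,40,-96,-1]]'
python3 -m inch '[[-8,-12,0,-8,-1],[-11,-18,0,-16,-1],[-11,-18,0,-24,-1],[-11,-18,0,-32,-1],[-11,-18,0,-40,-1],[-11,-18,0,-48,-1],[-11,-18,0,-56,-1],[-11,-18,-10,-64,-1],[-11,-18,-20,-72,-1],[-11,-18,-30,-80,-1],[-11,-18,-35,-84,-1],[-11,-18,-35,-84,-1]]'
python3 - <<'E'
from h import *
from cell import bot, viewer
c=viewer.get_calibration('wrist');s=bot.observe();l=s['tcp_pos']-C;print(l@X,l@Y,l[2],s['tcp_rot'])
p,d=viewer.read_camera("wrist");cv2.imwrite(f"pics/wrist13.png",p)
for th in(0,.2,.4,.6): print(th,fproj(L(0,-100-34*np.sin(th)-5*np.cos(th),101-34*np.cos(th)+5*np.sin(th)),c))
E
```

```text
clock: 12.55
tcp_pos: [462.5, -186.5, 196.7]
tcp_rot: [0.275, 0.962, -0.001, -0.004]
force: [-0.5, -0.2, 0.4]
finger_gap: 0.003
clock: 13.75
tcp_pos: [450.3, -203.3, 159.5]
tcp_rot: [0.848, 0.531, 0.001, -0.006]
force: [-0.7, -0.1, -0.1]
finger_gap: 0.004
-7.145403761555393 -156.37363387019656 159.51415975543026 [ 0.84759253  0.53061299  0.00123182 -0.00593659]
0 (np.float64(332.6), np.float64(168.6))
0.2 (np.float64(332.7), np.float64(178.3))
0.4 (np.float64(332.7), np.float64(187.7))
0.6 (np.float64(332.8), np.float64(196.5))
```

View pics/wrist13.png

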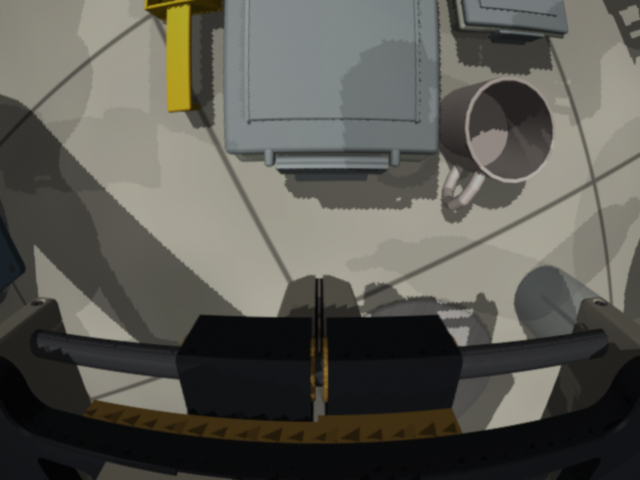

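```bash
python3 - <<'E'
import cv2,numpy as np
a=cv2.imread('pics/wrist12.png')[120:200,210:450];b=cv2.imread('pics/wrist13.png')[115:195,210:450]
f=lambda i:cv2.resize(i,None,fx=3.3,fy=3.3,interpolation=cv2.INTER_CUBIC)
cv2.imwrite('pics/cmp.png',np.vstack([f(a),f(b)]))
E
```

```text
(no output)
```

View pics/cmp.png

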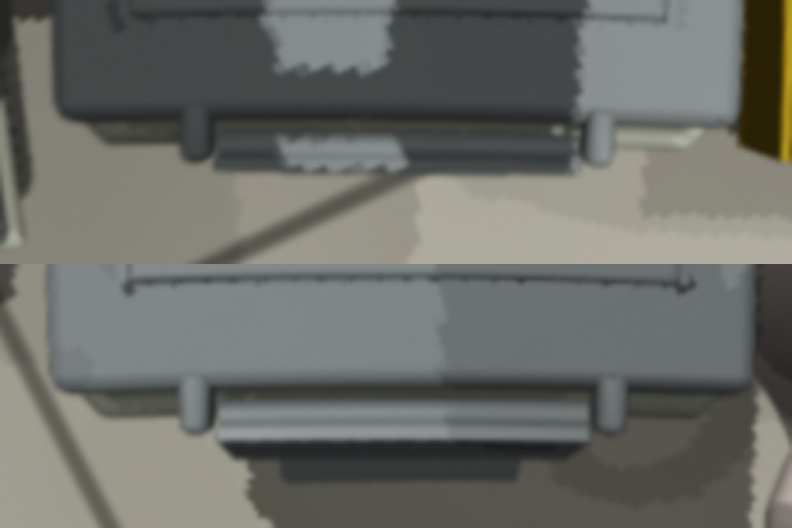

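The zoom shows clip b's outer face and flare standing out, while clip a's face is hidden. The side plane fit also suggests clip b sits at about 0.2, so it has not snapped. I'll press it again, about 6 mm deeper.

```bash
python3 -m inch '[[13,11,-40,0,-1],[13,11,-80,0,-1],[13,11,-98,0,-1],[15,15.5,-98,0,-1],[17,20,-98,0,-1],[18,22,-99,0,-1],[19,24,-100,0,-1],[19.5,25,-101,0,-1],[19.5,25,-101,0,-1]]'
python3 - <<'E'
from h import *
from cell import bot, viewer
s=bot.observe();l=s['tcp_pos']-C;print(l@X,l@Y,l[2],s['force'])
p,d=viewer.read_camera("wrist");cv2.imwrite(f"pics/wrist14.png",p)
E
```

```text
clock: 14.7
tcp_pos: [470.5, -178.7, 59.8]
tcp_rot: [0.847, 0.532, 0.002, -0.005]
force: [-0.2, -0.4, 0.2]
finger_gap: 0.005
0.22598130942866046 -125.36146093779583 59.780448630682685 [-0.22069544 -0.39315883  0.18945335]
```

View pics/wrist14.png

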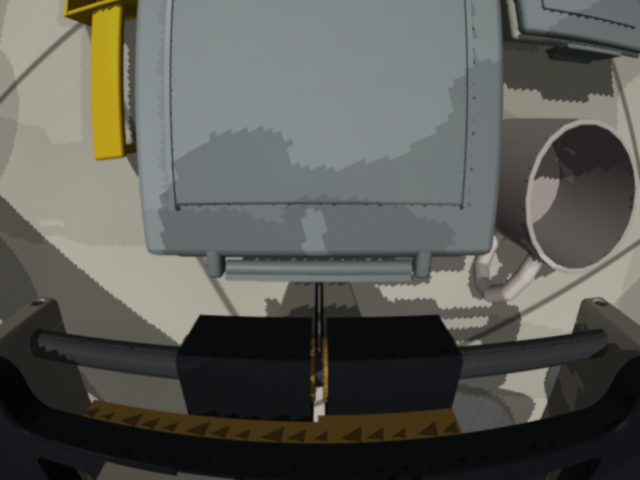

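```bash
python3 -m inch '[[0.5,1,0,0,-1],[1,2,0,0,-1],[1.5,3,0,0,-1],[1.8,3.6,-0.5,0,-1],[1.8,3.6,-1,0,-1]]'
python3 -m inch '[[0.3,0.5,0,0,-1],[0.6,1.2,0,0,-1],[0.9,1.8,0,0,-1],[0.9,1.8,0,0,-1]]'
```

```text
clock: 15.25
tcp_pos: [472.3, -175.1, 58.6]
tcp_rot: [0.847, 0.532, 0.002, -0.005]
force: [-0.5, -0.6, 0.1]
finger_gap: 0.007
clock: 15.65
tcp_pos: [473.3, -173.1, 58.6]
tcp_rot: [0.847, 0.532, 0.002, -0.005]
force: [-0.2, 0.3, 0.8]
finger_gap: 0.003
```

```bash
python3 -m inch '[[0.3,0.6,0,0,-1],[0.6,1.2,0,0,-1],[0.9,1.8,0,0,-1],[0.9,1.8,0,0,-1]]'
python3 -m inch '[[0.3,0.6,0,0,-1],[0.6,1.2,0,0,-1],[0.9,1.8,0,0,-1],[0.9,1.8,0,0,-1]]'
```

```text
clock: 16.05
tcp_pos: [474.2, -171.2, 58.6]
tcp_rot: [0.847, 0.532, 0.002, -0.005]
force: [0.2, -0.2, -0.9]
finger_gap: 0.006
clock: 16.45
tcp_pos: [475.1, -169.4, 58.6]
tcp_rot: [0.847, 0.532, 0.002, -0.005]
force: [-1.6, 0.0, -0.5]
finger_gap: 0.002
```

```bash
python3 - <<'E'
from h import *
from cell import bot, viewer
s=bot.observe();l=s['tcp_pos']-C;print(l@X,l@Y,l[2],s['force'])
p,d=viewer.read_camera("wrist");cv2.imwrite(f"pics/wrist15.png",p)
p,d=viewer.read_camera("side");cv2.imwrite("pics/side15.png",cv2.resize(p[190:310,250:430],None,fx=4.4,fy=4.4,interpolation=cv2.INTER_CUBIC))
E
```

```text
0.22241662776754337 -114.97813542804954 58.60476269500176 [-1.55964851  0.00943358 -0.45730015]
```

View pics/side15.png

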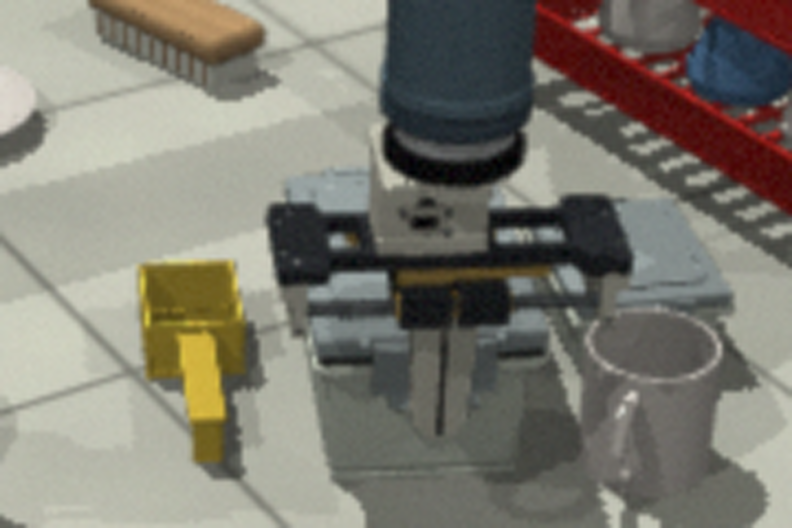

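View pics/wrist15.png

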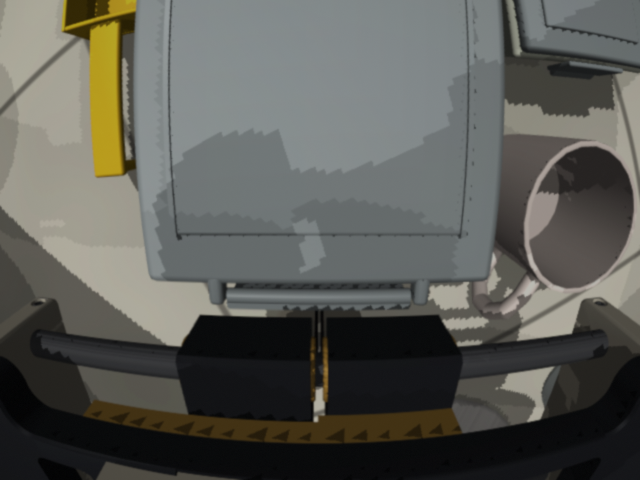

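```bash
python3 -m inch '[[0.4,0.8,0,0,-1],[0.8,1.6,0,0,-1],[0.8,1.6,0,0,-1]]'
python3 -m inch '[[0.4,0.8,0,0,-1],[0.7,1.4,0,0,-1],[0.7,1.4,0,0,-1]]'
```

```text
clock: 16.85
tcp_pos: [475.5, -168.7, 58.6]
tcp_rot: [0.847, 0.532, 0.001, -0.005]
force: [-3.3, -5.0, -0.7]
finger_gap: 0.001
clock: 17.15
tcp_pos: [475.5, -168.5, 58.5]
tcp_rot: [0.847, 0.532, -0.0, -0.004]
force: [-3.6, -6.2, -0.9]
finger_gap: 0.008
```

The contact is stiff: about 7 N with less than 0.5 mm of movement, with the finger face about where a shut clip's lip should be. Backing off for a final check.

```bash
python3 -m inch '[[-7,-15,0,0,-1],[-14,-28,0,0,-1],[-20,-42,40,0,-1],[-20,-42,90,0,-1],[-20,-42,130,0,-1],[-30,-62,160,0,-1],[-50,-100,160,0,-1],[-70,-140,160,0,-1],[-70,-140,160,0,-1]]'
python3 - <<'E'
from h import *
from cell import bot, viewer
p,d=viewer.read_camera("wrist");cv2.imwrite(f"pics/wrist16.png",p)
p,d=viewer.read_camera("side");W=cloud(d,viewer.get_calibration("side"))
cv2.imwrite("pics/side16.png",cv2.resize(p[190:310,250:430],None,fx=4.4,fy=4.4,interpolation=cv2.INTER_CUBIC))
p,d=viewer.read_camera("scene");p0=cv2.imread('pics/scene0.png')
W=cloud(d,viewer.get_calibration("scene"));q=W[195:300,225:350].reshape(-1,3)-C
l=np.stack([q@X,q@Y,q[:,2]],1);top=l[(abs(l[:,2]-108)<3.5)]
print(cv2.minAreaRect(top[:,:2].astype(np.float32)))
f=lambda i:cv2.resize(i[200:330,220:370],None,fx=2.6,fy=4,interpolation=cv2.INTER_CUBIC)
cv2.imwrite('pics/scene16.png',np.hstack([f(p0),f(p)]))
E
```

```text
clock: 18.05
tcp_pos: [403.5, -313.1, 218.9]
tcp_rot: [0.848, 0.53, -0.001, -0.003]
force: [-0.4, 0.7, -0.6]
finger_gap: 0.006
((-0.37036895751953125, 1.1260223388671875), (209.24098205566406, 133.9878387451172), 89.88369750976562)
```

View pics/scene16.png

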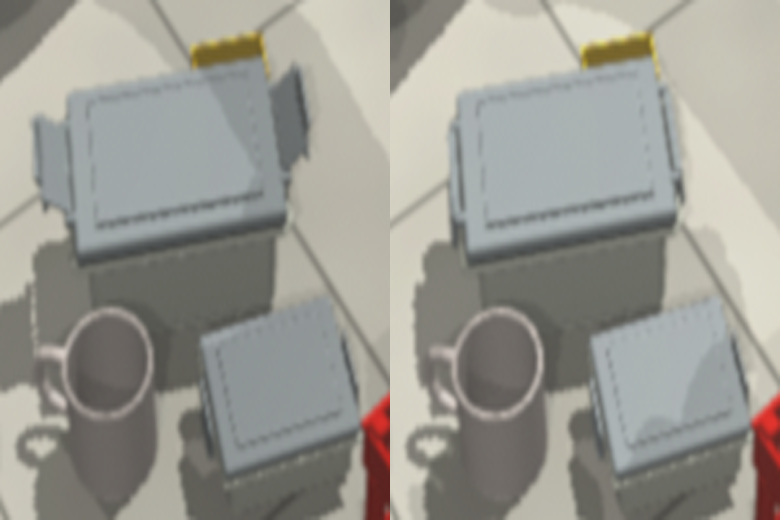

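View pics/side16.png

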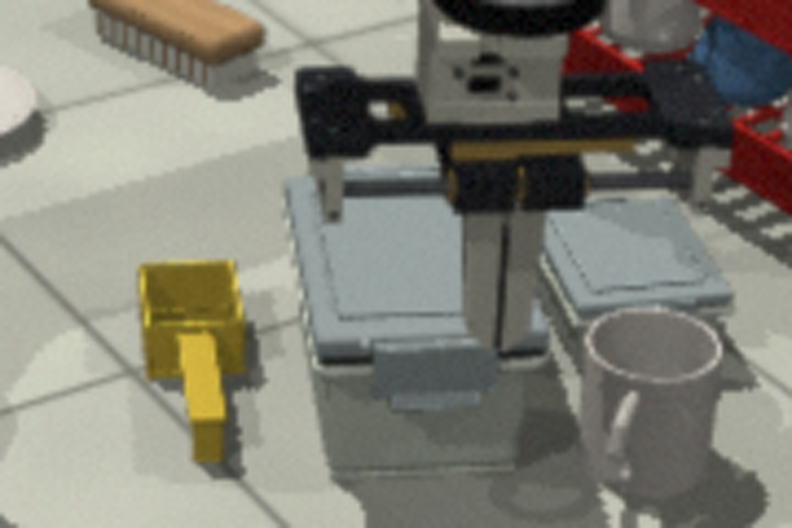

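View pics/wrist16.png

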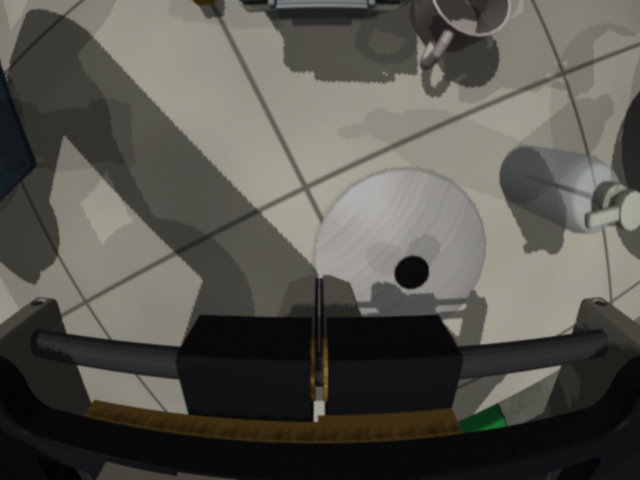

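Before and after, the scene views show the tub, mug, small tub and scoop at the same pixels, and both clips hang flat against the ends. Handing in.

```bash
python3 -c "
from cell import ticket
print(ticket.hand_in())"
```

```text
the job is handed in; nothing more can be done
None
```

Both clips on the larger tub are folded down and pressed shut, and I've handed the job in at about 18 s. I used only the shut fingertips, did clip b first and then clip a, and picked nothing up.

**Clip a:** After the press the force fell to zero. On backing off, its plate hung upright with the outer face hidden behind the hinge in the wrist camera view. I did not press it a second time.

**Clip b:** My first checks of this clip disagreed. The wrist view and a rough depth fit (0.14 to 0.25 rad) suggested it might not be fully in. I went back and felt it: the finger met nothing until its face was about where a shut clip's lip should be. It was then stiff, with about 7 N and less than 0.5 mm of movement. An unsnapped clip would also have sprung back to about 0.6, which it did not, so I put the angle readings down to calibration and viewing error.

**Tub and other items:**
- **Tub:** it looked unmoved to within 1–2 mm between the first and last scene pictures.
- **Other items:** the mug, small tub and scoop sat where they started in the last pictures. I did not check the other items closely, but the arm did not go near them at working height.
- **Forces:** the highest I read while pushing was about 10 N. Sideways it came to about 7.5 N, just under the 8 N that would slide the tub.

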